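# Clamp a bottle on the shaker with its cam crank

## Robot

A 6-joint arm with a two-finger parallel gripper is mounted at the origin on a cart in front of the work surface, level with it; the furniture and walls round the work are solid. World frame = base frame: x ahead of the robot, y to its left, z up, the work surface at z = 0. Lengths are in m, angles in rad, forces in N, time in s.
With the tool pointing down it reaches from about 0.35 to 0.85 m from the base axis. Payload 8.1 kg.
Tool frame: the origin (TCP) lies at the very end of the fingers, on their centre line; the grasp point (between the pads) lies 19 mm behind it; z points along the fingers, y is the direction in which the jaws open and shut (so a half turn about z gives the same grasp; the last joint's range is limited). The gripper opens to 93 mm and grips with 3 to 60 N. Pads are 15 mm wide; open, the fingers measure 128 mm over their backs; the gripper's body (75 mm by 188 mm) begins 65 mm behind the grasp point.
Start: joints at [-1.235, 0.13, 1.488, -0, 1.523, -0.085], TCP at [0.245, -0.548, 0.219] pointing down, gripper open.
Joint ranges: [-2.96, 2.96], [-0.89, 2.26], [0.02, 2.5], [-1.34, 4.48], [0, 2.73], [-2.66, 2.66]. Speed limits (rad/s): [2.39, 2.39, 2.79, 3.14, 3.14, 3.14].

## Interface

Orientations are given as a rotation vector (axis times angle).
In Python, from plant import * gives the robot as it stands.
- The arm moves only by the tool apply_moves, never from a script. Its argument "commands" is one flat list of numbers, 7 for each row, row after row: the shift along the world's x, y, z in cm, then the turn, a rotation vector about the world's x, y, z in rad, then the finger opening in cm, from 0 to 9.3. A call has 1 to 8 rows; each row shifts and turns the pose as measured when the row begins; what a row does not reach is not made up. A row lasts 1/8 s, in which the tool goes at most 62.5 mm and 10.7 degrees, less where a joint would pass 70% of its speed; a pose out of reach is approached as far as the arm can. A call with a gripper value outside its range is refused whole. The fingers move at their own pace and stop on an object; "squeeze" is the grip in N (left out, the last holds). Time passes only in rows, so rows that do not move let the fingers close. It gives the time, the measured TCP pose, the force and the opening at its end, in the units of the state.
- read_state(): the state, without advancing time (a new reading comes with each control period).
- read_camera(name): name is "scene" or "top" or "wrist"; returns (picture, depth): 480x640x3 uint8, blue, green, red; 480x640 float32, m along the optical axis (not along the pixel's ray), 0 where there is no reading.
- camera_model(name): a dict with "intrinsics" (3x3 intrinsics, pixels), "R" (3x3) and "t" (3): a world point X has camera coordinates R X + t. Camera axes: x right, y down, z forward; pixel columns grow to the right and rows downward; lengths in m; the calibration is good to about 2 mm. A picture is of the moment at which its call begins: read the wrist's pose just before it. camera_model takes no time and is no camera call; for the wrist camera it gives the pose at the moment of the call.
- close_job(): hands the job in, once; it reports no verdict.
Trained networks look in the newest picture that a camera, given by its name, has taken for a name from the list of things; names that differ only in an ending like _2 or _b are one class to them, and where a whole thing is asked for, a point or a joint stands for the part that bears it (a point fixed in the world has none). Each returns a list of dicts, best first, with "conf" (0 to 1); they miss things now and then, are a little off and sometimes report something else, mostly with a low value. They report only what shows in the picture. A call takes as long as a camera call. They do not tell look-alikes from the thing itself.
- find_in(query, camera): "point" ([x, y, z] in m, in the coordinates of the camera as it stood for that picture, good to about 4 mm: the middle of the surface that is visible of it).
- cut_out(query, camera): "mask" (480x640 bool, what is visible of it).
- spot_point(query, camera): "point" ([x, y, z] in m, in the coordinates of the camera as it stood for that picture, good to about 4 mm: a listed point, or the origin of a listed thing).
The state is a dict: "t": time; "q": joint angles; "dq": joint speeds; "joint_torque": joint torques, N m; "tool_pos": TCP position; "orientation": TCP orientation; "force": force on the tool from outside, world axes, zero at the start; "wrist_torque": the same for the moment, N m; "opening": finger opening in m.
Only numpy, scipy, OpenCV 4.12 (cv2) and the standard library are available. Lean on these libraries where they do the work, as an engineer would, in place of code of your own. Each camera call takes 0.05 s, during which the arm holds its last target. There are 200 camera calls.

## Task

Stand the amber dropper bottle upright on the shaker's carriage, between the V-shaped jaw and the moving jaw of its bottle clamp. Then turn the crank clockwise until the cam follower rests in the flat of the cam, so that the clamp holds the bottle by itself when you let go of the crank. Work gently: do not shove or tip the shaker, which stands loose on its feet, and leave the other things on the bench alone.

Things in the scene. Friction and masses are not known exactly. Their poses are not given: they have to be found in the camera images.
- bottle: Amber glass dropper bottle standing on the bench to the right of the shaker: straight round body 34 mm across and 76 mm high, then a shoulder and a narrower black dropper top, 129 mm in all, about 0.1 kg. Origin: centre of its underside, z up.
- shaker: Bench shaker, 6 kg, motor off, standing loose on 4 rubber feet; over 20 N sideways at the crank shifts or tips it. Carriage 130 x 300 mm, its top 62 mm above the bench. Origin: centre of its underside; x to the back, y to the left, z up. In line at x = 0: camshaft with crank and plate cam (y +85 mm), follower roller, push rod, guide block (36 mm high), moving jaw, bottle place (y -85 mm), V-jaw.
- nest (a point): Point on the carriage top where the centre of the clamped bottle's foot comes; axes as the shaker's. The V-jaw on its -y side (rubber faces at 45 degrees, 40 mm high, 50 mm wide) opens to +y. With the clamp open the gap is 8 mm longer than the bottle: a bottle stood 4 mm to the +y side of this point has 4 mm of play to the front, back and sides. Nothing round it is higher than 42 mm.
- jaw: Moving jaw: aluminium block 42 mm wide, 38 mm high, flat rubber face, sprung on the push rod's end. Origin: middle of the rubber face, which looks along the shaker's -y; clamp open, it stands 25 mm to the +y side of the nest point, 82 mm above the bench. The cam pushes it to -y: it meets the bottle after 8 mm, then its spring (10 N + 2 N/mm) gives about 2 mm and holds the bottle with about 14 N.
- crank_axis (a point): Point on the upright axis of the camshaft, at the height of the knob's middle (132 mm above the bench). The steel plate cam turns under the crank arm: round, 28 mm radius, with one lobe whose tip is cut to a flat 39 mm from the axis. The follower's roller touches its -y side. Let go on the lobe's slope, the crank runs back and the clamp opens; let go in the flat, it settles there and stays.
- crank_knob (a point): Middle of the crank's knob: black, upright, round, 22 mm across, 43 mm high (110 to 153 mm above the bench), on the arm's end, 55 mm from the axis; the arm below it is at 100 to 108 mm. The knob spins freely on its pin, so a gripper can hold it from above and carry it round the circle without turning.
- crank (a joint): Crank angle (rad), grows clockwise seen from above. The cam sits on the shaft at an angle that differs each time and is not measured: the flat comes 1.5 to 3.7 rad after the start. Feel at the knob: under 1 N at first; then, for 1.1 rad, the slope pushes back, up to 10 N; past a crest it pulls ahead a little (1 to 4 N), is free in the middle of the flat 0.3 rad on, then pushes back again.
- tube: Bystander: 50 ml plastic tube with a screw cap, 34 mm across, 110 mm high, standing on the bench behind the shaker. Origin: centre of its underside.
- beaker: Bystander: small glass beaker, 52 mm across, 65 mm high, standing on the bench to the right of the shaker. Origin: centre of its underside.
- timer: Bystander: flat white digital timer, 58 x 62 x 17 mm, lying on the bench to the right. Origin: centre of its underside.
There are look-alikes about, which are no part of the job. Of the things like the bottle, leave any that is purple or yellow; of the rest the smaller one is meant.

How it is judged:
By the outcome, as a careful person would: the job done as asked, in the order asked, and still so for the second after the job is handed in, with the robot touching nothing.
It also fails if it takes over 72 s, if anything falls off the work surface, if the arm or the gripper's body presses on something with over 40 N, if the wrist force passes 120 N, or if a joint passes its speed limit or range.

## Working session

There is one attempt and no reset: what is moved stays moved. The work goes in short steps, Python scripts to look and compute and a tool call to move; the robot and the scene stay as the last step left them, time stands still between calls to the robot, and variables do not carry over. Pictures are saved under pics/ and viewed, about 8 in all and at most 12, crops included, and the job is handed in when it is done.

Besides the shell and the picture viewer there is one more tool, called after "Call:" as name(argument=value, ...), one argument or row to a line, values as JSON. apply_moves: Moves the arm, as the interface text tells. Its arguments: {"type":"object","properties":{"commands":{"type":"array"},"squeeze":{"type":"number"}},"required":["commands"]}

```bash
mkdir -p pics; ls; cat > h.py <<'E'
from plant import *
import numpy as np, cv2
def w(cam,p,m=None):
    m=m or camera_model(cam); return np.array(m["R"]).T@(np.array(p)-np.array(m["t"]))
def look(cam,names,spot=(),save=None):
    m=camera_model(cam); im,d=read_camera(cam)
    if save: cv2.imwrite('pics/'+save,im)
    K=np.array(m["intrinsics"])
    for f,ns in ((find_in,names),(spot_point,spot)):
        for n in ns:
            for r in f(n,cam)[:5]:
                p=np.array(r["point"]); u=K@p; u=u[:2]/u[2]
                print(cam,f.__name__,n,round(r["conf"],2),u.round(),w(cam,p,m).round(4))
    return im,d,m
E
python3 - <<'E'
from h import *
print(read_state())
a,_,m=look('scene',['bottle'],['bottle','nest','crank_axis','crank_knob','jaw','shaker','beaker','timer','tube'],'s.png')
a,_,m=look('top',['bottle'],['bottle','nest','crank_axis','crank_knob','jaw','shaker','beaker','timer','tube'],'t.png')
E
```

```text
pics
{'t': 0.0, 'q': array([-1.23538267e+00,  1.31197424e-01,  1.48927372e+00, -1.13546757e-05,
        1.52296526e+00, -8.53935281e-02]), 'dq': array([-0.0006461 ,  0.00027348,  0.00165819,  0.00051057,  0.00152072,
        0.00020618]), 'joint_torque': array([ 5.23062988e-05, -5.59837067e+01, -4.91763926e+01,  7.67787010e-02,
        3.56096460e-02, -1.78631944e-04]), 'tool_pos': array([ 0.24493312, -0.54711516,  0.21756883]), 'orientation': array([-3.07052234e+00, -6.55755174e-01,  3.78560654e-04]), 'force': array([-0.15605638, -0.01300784,  0.26555437]), 'wrist_torque': array([ 0.04718017, -0.02244836,  0.00755314]), 'opening': 0.09311936521462935}
scene call bottle 0.97 [374. 245.] [ 0.4745 -0.1613  0.0846]
scene call bottle 0.87 [408. 210.] [ 0.4934 -0.3434  0.0862]
scene call bottle 0.86 [426. 231.] [ 0.4258 -0.3186  0.0628]
scene call bottle 0.77 [406. 244.] [ 0.4386 -0.245   0.0593]
scene call bottle 0.84 [424. 248.] [ 4.323e-01 -3.348e-01  2.000e-04]
scene call bottle 0.76 [405. 261.] [ 4.433e-01 -2.590e-01 -1.000e-04]
scene call bottle 0.7 [373. 270.] [ 0.484  -0.1772  0.0
[... 790 characters left out ...]
0833]
top call bottle 0.85 [350. 284.] [ 0.4815 -0.1799 -0.0013]
top call bottle 0.63 [411. 306.] [ 0.4267 -0.3358  0.0044]
top call bottle 0.59 [419. 280.] [ 0.493  -0.3581 -0.0015]
top call bottle 0.51 [382. 302.] [ 0.4371 -0.2622 -0.0007]
top call nest 0.66 [250. 267.] [0.5131 0.0741 0.0635]
top call crank_axis 0.83 [176. 265.] [0.507  0.2406 0.1315]
top call crank_knob 0.52 [197. 256.] [0.529  0.1937 0.131 ]
top call jaw 0.76 [240. 266.] [0.5145 0.0965 0.0814]
top call shaker 0.74 [220. 271.] [ 0.5126  0.1593 -0.0033]
top call beaker 0.81 [346. 252.] [ 0.5667 -0.1693  0.001 ]
top call timer 0.9 [450. 266.] [ 0.5329 -0.4419 -0.0049]
top call tube 0.66 [298. 210.] [ 0.6771 -0.0395  0.0018]
```

```bash
python3 - <<'E'
import cv2
a=cv2.imread('pics/s.png');b=cv2.imread('pics/t.png')
c=cv2.resize(a[180:380,180:480],(798,532),interpolation=3); cv2.imwrite('pics/s1.png',c)
c=cv2.resize(b[190:340,150:470],(800,375),interpolation=3); cv2.imwrite('pics/t1.png',c)
E
```

```text
(no output)
```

View pics/s1.png

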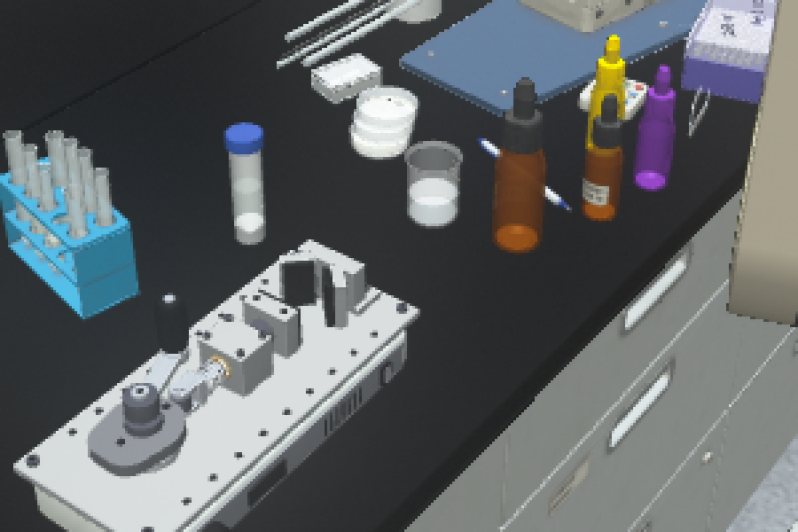

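View pics/t1.png

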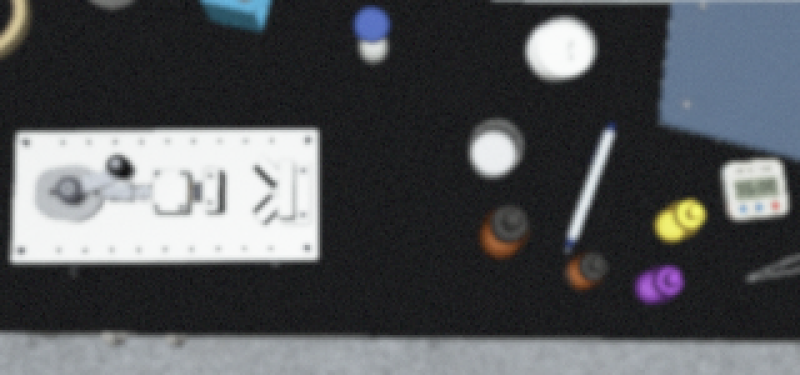

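Candidates in the scene picture are the large amber bottle (374,245), the small amber bottle with a label (406,244), the yellow one (408,210) and the purple one (426,231). I choose the small amber at about (0.44, -0.26). The knob lies on the -y/back side of the camshaft. I'm moving above the bottle with the jaws along x, because its neighbours lie along ±y.

Call:
apply_moves(
  commands=[2.2, 3.2, 0.4, 0, 0, 0.145, 6.5, 2.2, 3.6, 0.4, 0, 0, 0.145, 6.5, 2.2, 3.6, 0.4, 0, 0, 0.145, 6.5, 2.2, 3.6, 0, 0, 0, 0.145, 6.5, 2.2, 3.6, 0, 0, 0, 0.145, 6.5, 2.2, 3.6, 0, 0, 0, 0.145, 6.5, 2.2, 3.6, 0, 0, 0, 0.145, 6.5, 2.2, 3.6, 0, 0, 0, 0.145, 6.5],
)

```text
t: 2.1
tool_pos: [0.4237, -0.2571, 0.2314]
orientation: [2.173, 2.265, 0.001]
force: [1.0, 0.7, 0.1]
opening: 0.0652
```

```bash
cat >> h.py <<'E'
from scipy.spatial.transform import Rotation as Ro
def st():
    s=read_state(); R=Ro.from_rotvec(s['orientation']).as_matrix()
    print('t',round(s['t'],2),'pos',s['tool_pos'].round(4),'ty',R[:,1].round(3),'tz',R[:,2].round(3),'F',s['force'].round(1),'op',round(s['opening'],4),'q',s['q'].round(2)); return s
E
python3 - <<'E'
from h import *
st(); look('wrist',['bottle'],['bottle'],'w1.png')
E
```

```text
t 2.1 pos [ 0.4237 -0.2571  0.2314] ty [0.999 0.041 0.002] tz [ 0.002 -0.002 -1.   ] F [1.  0.7 0.1] op 0.0652 q [-0.65 -0.16  1.76  0.    1.55 -0.69]
wrist call bottle 0.9 [342. 215.] [ 0.4442 -0.2508  0.1001]
wrist call bottle 0.78 [320. 292.] [ 0.4301 -0.3248  0.0794]
wrist call bottle 0.57 [403. 120.] [ 0.4767 -0.1797  0.137 ]
wrist call bottle 0.56 [382. 303.] [ 0.4886 -0.3408  0.0616]
wrist call bottle 0.8 [322. 274.] [ 0.4333 -0.3358  0.0033]
wrist call bottle 0.73 [339. 203.] [ 4.478e-01 -2.599e-01 -2.000e-04]
wrist call bottle 0.61 [381. 296.] [ 0.4985 -0.3588  0.0039]
wrist call bottle 0.57 [382. 126.] [ 0.4857 -0.1814 -0.    ]
```

View pics/w1.png

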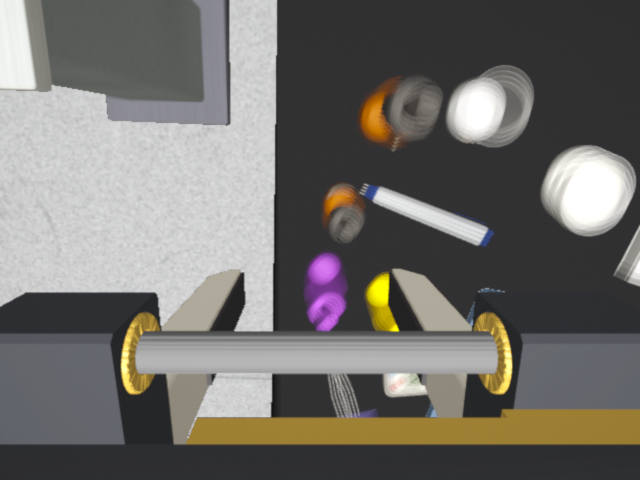

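The wrist picture is motion-blurred. The small amber bottle is at (343,213), the purple one at (325,290) and the large amber one at (405,108). Next I'll measure the bottle's axis from the depth.

```bash
cat >> h.py <<'E'
def cloud(cam):
    m=camera_model(cam); im,d=read_camera(cam); K=np.array(m["intrinsics"]); v,u=np.nonzero(d>0); z=d[v,u]
    P=np.c_[(u-K[0,2])*z/K[0,0],(v-K[1,2])*z/K[1,1],z]
    return (P-np.array(m["t"]))@np.array(m["R"]), im[v,u]
def bands(P,c,r,zs):
    Q=P[np.hypot(*(P[:,:2]-c).T)<r]
    for a,b in zip(zs[:-1],zs[1:]):
        q=Q[(Q[:,2]>=a)&(Q[:,2]<b)]
        if len(q)>5: print(f'{a:.3f}-{b:.3f}',len(q),'x',q[:,0].min().round(4),q[:,0].max().round(4),'y',q[:,1].min().round(4),q[:,1].max().round(4))
E
python3 - <<'E'
from h import *
read_state(); 
for cam in('wrist','top','scene'):
    P,_=cloud(cam); print(cam); bands(P,[.444,-.257],.035,[.005,.02,.04,.06,.076,.085,.09,.11,.12,.126,.135])
st()
look('wrist',['bottle'],['bottle'])
E
```

```text
wrist
0.005-0.020 79 x 0.4294 0.4778 y -0.2584 -0.2436
0.020-0.040 92 x 0.4292 0.4586 y -0.2596 -0.2434
0.040-0.060 131 x 0.429 0.4601 y -0.2619 -0.2433
0.060-0.076 339 x 0.4296 0.463 y -0.2717 -0.2437
0.076-0.085 94 x 0.432 0.4586 y -0.2623 -0.2471
0.085-0.090 36 x 0.4325 0.4574 y -0.2603 -0.2471
0.090-0.110 623 x 0.4323 0.459 y -0.2742 -0.2472
0.110-0.120 71 x 0.4384 0.4525 y -0.2671 -0.2531
0.120-0.126 94 x 0.439 0.4523 y -0.2647 -0.2537
0.126-0.135 177 x 0.4407 0.451 y -0.2658 -0.2551
top
0.005-0.020 8 x 0.4122 0.4631 y -0.2682 -0.2323
0.060-0.076 8 x 0.4282 0.4305 y -0.2652 -0.2534
0.090-0.110 11 x 0.4307 0.4381 y -0.2601 -0.2536
scene
0.005-0.020 70 x 0.4272 0.4749 y -0.2661 -0.2405
0.020-0.040 98 x 0.4256 0.4567 y -0.266 -0.2388
0.040-0.060 101 x 0.4267 0.4597 y -0.2648 -0.2364
0.060-0.076 93 x 0.428 0.4595 y -0.2627 -0.2385
0.076-0.085 34 x 0.4311 0.4562 y -0.264 -0.2438
0.085-0.090 22 x 0.4299 0.4573 y -0.2579 -0.243
0.090-0.110 92 x 0.4308 0.4547 y -0.2694 -0.2426
0.110-0.120 20 x 0.4368 0.4484 y -0.2569 -0.2496
0.120-0.126 17 x 0.4391 0.4508 y -0.2599 -0.2473
0.126-0.135 11 x 0.4385 0.4481 y -0.2624 -0.2496
t 2.4 pos [ 0.4228 -0.259   0.2312] ty [0.999 0.035 0.001] tz [ 0.002 -0.002 -1.   ] F [ 0.3 -0.1  0.5] op 0.065 q [-0.65 -0.16  1.75 -0.    1.55 -0.69]
wrist call bottle 0.78 [383. 306.] [ 0.4881 -0.3454  0.0632]
wrist call bottle 0.74 [324. 292.] [ 0.4324 -0.3252  0.0821]
wrist call bottle 0.68 [405. 113.] [ 0.478  -0.178   0.1334]
wrist call bottle 0.92 [339. 203.] [ 0.4468 -0.2613  0.0007]
wrist call bottle 0.84 [320. 272.] [ 0.4305 -0.3361  0.0019]
wrist call bottle 0.8 [383. 291.] [ 0.4985 -0.3555  0.0034]
wrist call bottle 0.69 [383. 121.] [ 0.4855 -0.1793  0.0006]
```

The bottle axis is at (0.446, -0.2605) and its top at 0.129, which matches. Descending now.

Call:
apply_moves(
  commands=[2.3, -0.15, 0, 0, 0, -0.035, 6.5, 0, 0, -4, 0, 0, 0, 6.5, 0, 0, -4, 0, 0, 0, 6.5, 0, 0, -3, 0, 0, 0, 6.5, 0, 0, 0, 0, 0, 0, 6.5],
)

```text
t: 3.18
tool_pos: [0.4444, -0.2651, 0.1193]
orientation: [2.231, 2.206, 0.0]
force: [0.3, 0.3, 0.1]
opening: 0.0652
```

```bash
python3 - <<'E'
from h import *
st()
E
```

```text
t 3.17 pos [ 0.4444 -0.2651  0.1193] ty [ 1.    -0.012  0.003] tz [ 0.003 -0.003 -1.   ] F [0.3 0.3 0.1] op 0.0652 q [-0.64 -0.03  1.84 -0.    1.33 -0.62]
```

Call:
apply_moves(
  commands=[0.1, 0.4, -3, 0, 0, 0.01, 6.5, 0, 0, -3, 0, 0, 0, 6.5, 0, 0, 0, 0, 0, 0, 6.5],
)

```text
t: 3.55
tool_pos: [0.4473, -0.2644, 0.0633]
orientation: [2.219, 2.209, 0.001]
force: [-0.8, -0.1, -0.3]
opening: 0.0648
```

Call:
apply_moves(
  commands=[-0.1, 0.4, -1.3, 0, 0, 0, 6.5, 0, 0, 0, 0, 0, 0, 6.5],
)

```text
t: 3.8
tool_pos: [0.448, -0.2619, 0.0531]
orientation: [2.217, 2.205, 0.003]
force: [-0.6, 1.4, -1.0]
opening: 0.065
```

```bash
python3 - <<'E'
from h import *
st()
E
```

```text
t 3.8 pos [ 0.448  -0.2619  0.0531] ty [ 1.    -0.006  0.012] tz [ 0.012 -0.009 -1.   ] F [-0.6  1.4 -1. ] op 0.065 q [-0.63  0.04  1.89 -0.    1.19 -0.62]
```

Call:
apply_moves(
  commands=[-0.1, 0.1, -0.3, 0, 0, 0, 6.5, 0, 0, 0, 0, 0, 0, 6.5],
)

```text
t: 4.05
tool_pos: [0.4481, -0.2616, 0.0518]
orientation: [2.215, 2.203, 0.003]
force: [0.0, -0.5, 0.7]
opening: 0.0655
```

```bash
python3 - <<'E'
from h import *
st()
E
```

```text
t 4.05 pos [ 0.4481 -0.2616  0.0518] ty [ 1.    -0.006  0.014] tz [ 0.014 -0.011 -1.   ] F [ 0.  -0.5  0.7] op 0.0655 q [-0.63  0.04  1.9  -0.    1.18 -0.62]
```

Call:
apply_moves(
  commands=[-0.2, 0.1, -0.1, 0.012, 0.014, 0.006, 6.5, 0, 0, 0, 0, 0, 0, 3.0, 0, 0, 0, 0, 0, 0, 2.5, 0, 0, 0, 0, 0, 0, 2.5, 0, 0, 0, 0, 0, 0, 2.5, 0, 0, 0, 0, 0, 0, 2.5],
  squeeze=15,
)

```text
t: 4.8
tool_pos: [0.4463, -0.2608, 0.0514]
orientation: [-2.22, -2.222, -0.001]
force: [-0.5, -0.3, 0.2]
opening: 0.0323
```

```bash
python3 - <<'E'
from h import *
st()
E
```

```text
t 4.8 pos [ 0.4463 -0.2608  0.0514] ty [ 1.     0.001 -0.   ] tz [-0.     0.001 -1.   ] F [-0.5 -0.3  0.2] op 0.0323 q [-0.63  0.06  1.88  0.    1.2  -0.63]
```

Call:
apply_moves(
  commands=[0, 0, 2, 0, 0, 0, 2.5, 0, 0, 4, 0, 0, 0, 2.5, 0, 0, 5, 0, 0, 0, 2.5, 0, 0, 5, 0, 0, 0, 2.5, 0, 0, 5, 0, 0, 0, 2.5, 0, 0, 3, 0, 0, 0, 2.5],
  squeeze=20,
)

```text
t: 5.55
tool_pos: [0.4417, -0.2574, 0.2932]
orientation: [-2.212, -2.214, 0.001]
force: [0.3, -1.1, -1.2]
opening: 0.0324
```

```bash
python3 - <<'E'
from h import *
st()
for cam in ('top','scene'): look(cam,[],['nest','jaw','crank_axis','crank_knob','shaker'])
P,c=cloud('scene'); print(P[:,2].size); bands(P,[.482,-.18],.04,[.1,.14,.15,.16,.17,.18,.2])
E
```

```text
t 5.55 pos [ 0.4417 -0.2574  0.2932] ty [ 1.     0.001 -0.009] tz [-0.009  0.008 -1.   ] F [ 0.3 -1.1 -1.2] op 0.0324 q [-0.63 -0.12  1.6   0.    1.67 -0.63]
top call nest 0.77 [251. 267.] [0.5149 0.073  0.064 ]
top call jaw 0.66 [240. 266.] [0.5149 0.0981 0.0824]
top call crank_axis 0.78 [175. 265.] [0.5074 0.2429 0.1308]
top call crank_knob 0.52 [195. 256.] [0.5295 0.1973 0.1329]
top call shaker 0.56 [221. 272.] [ 0.5088  0.156  -0.0022]
scene call nest 0.72 [294. 298.] [0.5165 0.0737 0.0634]
scene call jaw 0.65 [285. 301.] [0.5112 0.1049 0.0808]
scene call crank_axis 0.81 [229. 321.] [0.5149 0.248  0.129 ]
scene call crank_knob 0.79 [244. 302.] [0.5306 0.1961 0.1287]
scene call crank_knob 0.7 [270. 347.] [0.507  0.1614 0.0015]
scene call shaker 0.9 [270. 346.] [ 0.5097  0.1575 -0.0017]
305982
0.100-0.140 274 x 0.4622 0.501 y -0.1889 -0.155
0.140-0.150 34 x 0.4721 0.4876 y -0.1791 -0.1644
0.150-0.160 34 x 0.4712 0.4894 y -0.1788 -0.1642
0.160-0.170 40 x 0.4734 0.4874 y -0.1798 -0.1641
```

Call:
apply_moves(
  commands=[1.0, 2.5, 0, 0, 0, 0, 2.5, 1.2, 4, 0, 0, 0, 0, 2.5, 1.2, 4, 0, 0, 0, 0, 2.5, 1.2, 4, 0, 0, 0, 0, 2.5, 1.2, 4, 0, 0, 0, 0, 2.5, 0.8, 2.5, 0, 0, 0, 0, 2.5, 0, 0, 0, 0, 0, 0, 2.5],
)

```text
t: 7.08
tool_pos: [0.5079, -0.041, 0.2887]
orientation: [-2.212, -2.209, 0.003]
force: [-0.2, -0.2, -0.4]
opening: 0.0325
```

```bash
python3 - <<'E'
from h import *
st(); look('wrist',[],['nest','jaw','crank_axis','crank_knob','shaker'],'w2.png')
P,c=cloud('wrist'); q=P[(P[:,2]>.056)&(P[:,2]<.067)&(P[:,1]>-.1)&(P[:,0]>.4)&(P[:,0]<.62)]
r=cv2.minAreaRect(q[:,:2].astype('f4')*1000); print('plate',r,np.median(q[:,2]))
bands(P,[.53,.2],.03,[.1,.11,.12,.13,.14,.15,.16]); st()
E
```

```text
t 7.08 pos [ 0.5079 -0.041   0.2887] ty [ 1.    -0.001 -0.013] tz [-0.013  0.01  -1.   ] F [-0.2 -0.2 -0.4] op 0.0325 q [-0.19 -0.12  1.61  0.01  1.66 -0.18]
wrist call nest 0.68 [324.  83.] [0.5128 0.0737 0.0639]
wrist call jaw 0.85 [330.  50.] [0.5183 0.0994 0.0811]
wrist call jaw 0.41 [329.   3.] [ 0.5181  0.1609 -0.0012]
wrist call crank_axis 0.62 [334.  49.] [0.5211 0.1002 0.0799]
wrist call crank_axis 0.37 [317. 249.] [ 0.5081 -0.0376  0.2409]
wrist call shaker 0.91 [331.   3.] [0.5205 0.16   0.0031]
plate ((516.490966796875, 76.55517578125), (130.32374572753906, 135.54473876953125), 1.275378942489624) 0.061921778218985604
t 7.42 pos [ 0.5075 -0.0435  0.2888] ty [ 1.    -0.005 -0.013] tz [-0.013  0.01  -1.   ] F [-0.4 -0.2 -1.2] op 0.0327 q [-0.19 -0.12  1.61  0.01  1.66 -0.19]
```

View pics/w2.png

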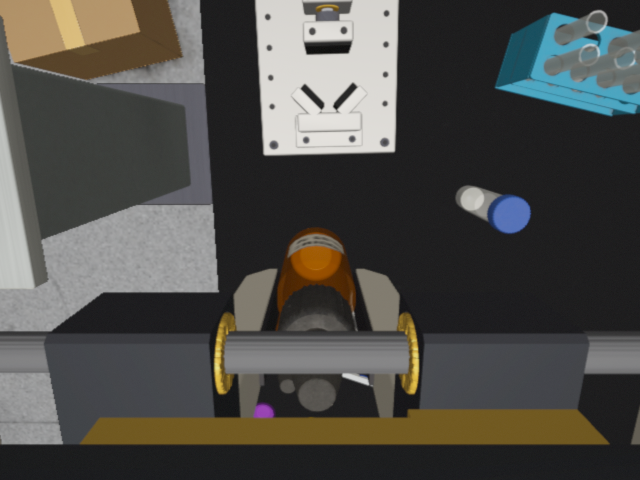

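The picture is clear: plate centreline at col 328, V-jaw at (330,110), moving jaw at (328,35), and the bottle held upright at (316,300). From depth, plate yaw is about 1.3°, top at 0.062 and the nest at about (0.516, 0.074). The target for the bottle is (0.516, 0.078).

Call:
apply_moves(
  commands=[0.2, 2.5, 0, -0.005, -0.007, 0.01, 2.5, 0.2, 4, 0, -0.005, -0.006, 0.01, 2.5, 0.2, 3, 0, 0, 0, 0.007, 2.5, 0.2, 2, -2, 0, 0, 0, 2.5, 0, 0.5, -4, 0, 0, 0, 2.5, 0, 0, -3, 0, 0, 0, 2.5, 0, 0, 0, 0, 0, 0, 2.5, 0, 0, 0, 0, 0, 0, 2.5],
)

```text
t: 8.43
tool_pos: [0.5164, 0.0749, 0.1992]
orientation: [2.203, 2.233, 0.004]
force: [0.8, 1.0, -0.5]
opening: 0.0326
```

```bash
python3 - <<'E'
from h import *
st()
E
```

```text
t 8.43 pos [0.5164 0.0749 0.1992] ty [1.    0.013 0.005] tz [ 0.005 -0.001 -1.   ] F [ 0.8  1.  -0.5] op 0.0326 q [ 0.05 -0.08  1.74 -0.    1.48  0.03]
```

Call:
apply_moves(
  commands=[0, 0.3, -1.5, 0, 0.003, 0.006, 2.5, 0, 0, -1, 0, 0, 0, 2.5, 0, 0, 0, 0, 0, 0, 2.5],
)

```text
t: 8.8
tool_pos: [0.518, 0.0777, 0.1753]
orientation: [2.197, 2.239, 0.006]
force: [-0.1, 1.2, -1.4]
opening: 0.0328
```

```bash
python3 - <<'E'
from h import *
s=st()
a,_=read_camera('scene'); cv2.imwrite('pics/s2.png',cv2.resize(a[210:360,215:365],(600,600),interpolation=3))
look('scene',[],['bottle','nest']); look('top',[],['bottle','nest'])
P,c=cloud('scene'); bands(P,[.516,.077],.03,np.arange(.11,.21,.01))
P,c=cloud('wrist'); q=P[(P[:,2]>.056)&(P[:,2]<.067)&(P[:,1]>-.1)&(P[:,0]>.4)&(P[:,0]<.62)]
print(cv2.minAreaRect(q[:,:2].astype('f4')*1000),q[:,1].min(),q[:,1].max())
E
```

```text
t 8.8 pos [0.518  0.0777 0.1753] ty [1.    0.019 0.006] tz [ 0.006 -0.001 -1.   ] F [-0.1  1.2 -1.4] op 0.0328 q [ 0.05 -0.06  1.76 -0.    1.43  0.03]
scene call bottle 0.95 [405. 237.] [ 4.970e-01 -3.524e-01  1.000e-04]
scene call bottle 0.85 [425. 248.] [ 0.4294 -0.3312  0.0022]
scene call bottle 0.74 [374. 271.] [ 0.4826 -0.1789 -0.0016]
scene call bottle 0.66 [289. 277.] [0.5167 0.0834 0.1245]
scene call nest 0.73 [294. 298.] [0.5175 0.0729 0.0636]
top call bottle 0.69 [412. 306.] [ 0.427  -0.3379  0.0024]
top call bottle 0.64 [351. 285.] [ 0.4793 -0.18    0.005 ]
top call bottle 0.48 [419. 281.] [ 0.4918 -0.3605 -0.0012]
top call nest 0.71 [251. 267.] [0.5152 0.0734 0.0598]
0.120-0.130 9 x 0.5042 0.524 y 0.0841 0.0944
0.130-0.140 63 x 0.4998 0.5264 y 0.074 0.098
0.140-0.150 71 x 0.4992 0.5248 y 0.0703 0.0968
0.150-0.160 73 x 0.4996 0.5292 y 0.0718 0.0978
0.160-0.170 77 x 0.4997 0.5318 y 0.0703 0.0986
0.170-0.180 69 x 0.4969 0.5423 y 0.083 0.0986
0.180-0.190 107 x 0.4866 0.5432 y 0.0706 0.0988
0.190-0.200 132 x 0.4861 0.5424 y 0.071 0.0978
((515.34716796875, 126.56260681152344), (130.4793701171875, 202.59120178222656), 1.3180172443389893) 0.023905842212181543 0.22897948705872198
```

View pics/s2.png

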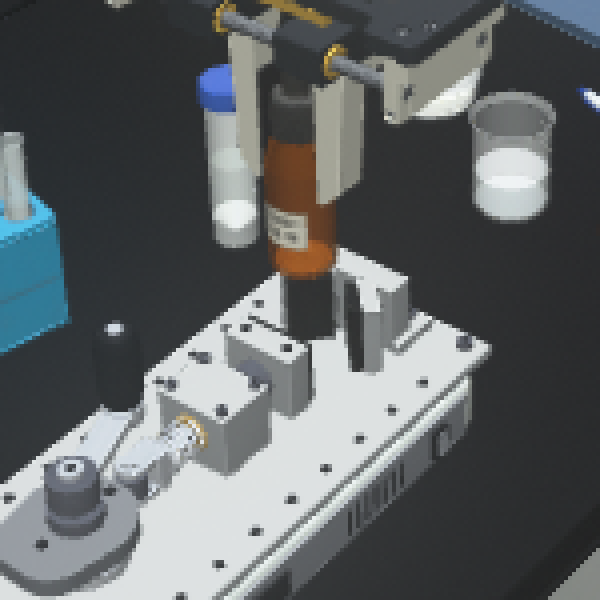

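The bottle hangs right over the gap between the V-jaw and the moving jaw (crop 300,270). Lowering it.

Call:
apply_moves(
  commands=[-0.2, 0.05, -2, 0, 0.006, 0, 2.5, 0, 0, -2, 0, 0, 0, 2.5, 0, 0, -0.5, 0, 0, 0, 2.5, 0, 0, 0, 0, 0, 0, 2.5],
)

```text
t: 9.75
tool_pos: [0.5153, 0.0783, 0.1272]
orientation: [-2.2, -2.242, 0.002]
force: [0.2, 1.0, -1.7]
opening: 0.0323
```

```bash
python3 - <<'E'
from h import *
st()
E
```

```text
t 9.75 pos [0.5153 0.0783 0.1272] ty [ 1.     0.019 -0.001] tz [-0.001 -0.001 -1.   ] F [ 0.2  1.  -1.7] op 0.0323 q [ 0.05 -0.02  1.81 -0.    1.35  0.03]
```

Call:
apply_moves(
  commands=[0.1, 0, -0.6, 0, 0, 0, 2.5, 0, 0, -0.3, 0, 0, 0, 2.5, 0, 0, 0, 0, 0, 0, 2.5],
)

```text
t: 10.12
tool_pos: [0.517, 0.0783, 0.1186]
orientation: [2.2, 2.242, -0.0]
force: [0.8, -0.2, -0.3]
opening: 0.0325
```

```bash
python3 - <<'E'
from h import *
st()
E
```

```text
t 10.12 pos [0.517  0.0783 0.1186] ty [1.    0.019 0.   ] tz [ 0.    -0.001 -1.   ] F [ 0.8 -0.2 -0.3] op 0.0325 q [ 0.05 -0.01  1.82 -0.    1.33  0.03]
```

Call:
apply_moves(
  commands=[-0.05, 0, -0.35, 0, 0, 0, 2.5, 0, 0, -0.1, 0, 0, 0, 2.5, 0, 0, 0, 0, 0, 0, 2.5],
)

```text
t: 10.5
tool_pos: [0.5169, 0.0783, 0.1144]
orientation: [2.199, 2.241, 0.001]
force: [0.4, -0.1, -1.7]
opening: 0.0327
```

```bash
python3 - <<'E'
from h import *
st()
E
```

```text
t 10.5 pos [0.5169 0.0783 0.1144] ty [1.    0.019 0.002] tz [ 0.002 -0.001 -1.   ] F [ 0.4 -0.1 -1.7] op 0.0327 q [ 0.05 -0.    1.82 -0.    1.32  0.03]
```

Call:
apply_moves(
  commands=[0, 0, -0.15, 0, 0, 0, 2.5, 0, 0, 0, 0, 0, 0, 2.5],
)

```text
t: 10.75
tool_pos: [0.5173, 0.0783, 0.1134]
orientation: [2.199, 2.241, 0.002]
force: [0.2, -0.3, -1.0]
opening: 0.0326
```

```bash
python3 - <<'E'
from h import *
st()
E
```

```text
t 10.75 pos [0.5173 0.0783 0.1134] ty [1.    0.019 0.002] tz [ 0.002 -0.001 -1.   ] F [ 0.2 -0.3 -1. ] op 0.0326 q [ 0.05 -0.    1.82 -0.    1.32  0.03]
```

Call:
apply_moves(
  commands=[-0.05, 0, -0.15, 0, 0, 0, 2.5, 0, 0, -0.1, 0, 0, 0, 2.5, 0, 0, 0, 0, 0, 0, 2.5],
)

```text
t: 11.12
tool_pos: [0.5176, 0.0782, 0.1135]
orientation: [2.198, 2.24, 0.004]
force: [0.6, 0.4, -0.5]
opening: 0.0327
```

```bash
python3 - <<'E'
from h import *
st()
E
```

```text
t 11.12 pos [0.5176 0.0782 0.1135] ty [1.    0.019 0.005] tz [ 0.005 -0.001 -1.   ] F [ 0.6  0.4 -0.5] op 0.0327 q [ 0.05 -0.    1.82 -0.    1.32  0.03]
```

z has stopped at 0.1135 and the weight is off the gripper, so the foot is on the carriage. Releasing.

Call:
apply_moves(
  commands=[0, 0, 0, 0, 0, 0, 4.0, 0, 0, 0, 0, 0, 0, 5.5, 0, 0, 0, 0, 0, 0, 6, 0, 0, 1, 0, 0, 0, 6, 0, 0, 4, 0, 0, 0, 6, 0, 0, 5, 0, 0, 0, 6, 0, 0, 4, 0, 0, 0, 6],
)

```text
t: 12.0
tool_pos: [0.5143, 0.0781, 0.2545]
orientation: [-2.199, -2.242, 0.005]
force: [0.9, 0.1, -0.4]
opening: 0.06
```

```bash
python3 - <<'E'
from h import *
st(); look('scene',[],['bottle','crank_knob','crank_axis'])
a,_=read_camera('scene'); cv2.imwrite('pics/s3.png',cv2.resize(a[210:360,215:365],(600,600),interpolation=3))
P,c=cloud('scene'); bands(P,[.516,.077],.03,np.arange(.11,.21,.01))
E
```

```text
t 12.0 pos [0.5143 0.0781 0.2545] ty [ 1.     0.019 -0.003] tz [-0.003 -0.001 -1.   ] F [ 0.9  0.1 -0.4] op 0.06 q [ 0.05 -0.1   1.65 -0.    1.59  0.03]
scene call bottle 0.85 [373. 270.] [ 0.4857 -0.178   0.0007]
scene call bottle 0.7 [405. 238.] [ 0.4962 -0.3492 -0.0017]
scene call bottle 0.69 [292. 304.] [0.5145 0.0832 0.0566]
scene call bottle 0.58 [424. 249.] [ 0.4314 -0.3308 -0.0006]
scene call crank_knob 0.57 [243. 304.] [0.5298 0.1983 0.1255]
scene call crank_axis 0.86 [232. 320.] [0.5113 0.2446 0.1309]
0.110-0.120 75 x 0.4986 0.528 y 0.071 0.0989
0.120-0.130 72 x 0.4988 0.5288 y 0.0712 0.0989
0.130-0.140 83 x 0.4999 0.5256 y 0.071 0.0963
0.140-0.150 55 x 0.5021 0.5227 y 0.0718 0.0945
0.150-0.160 58 x 0.5018 0.5269 y 0.0729 0.0951
0.160-0.170 83 x 0.5019 0.5295 y 0.0694 0.0936
0.170-0.180 30 x 0.5086 0.5213 y 0.077 0.0898
0.180-0.190 40 x 0.509 0.5211 y 0.0752 0.0897
```

View pics/s3.png

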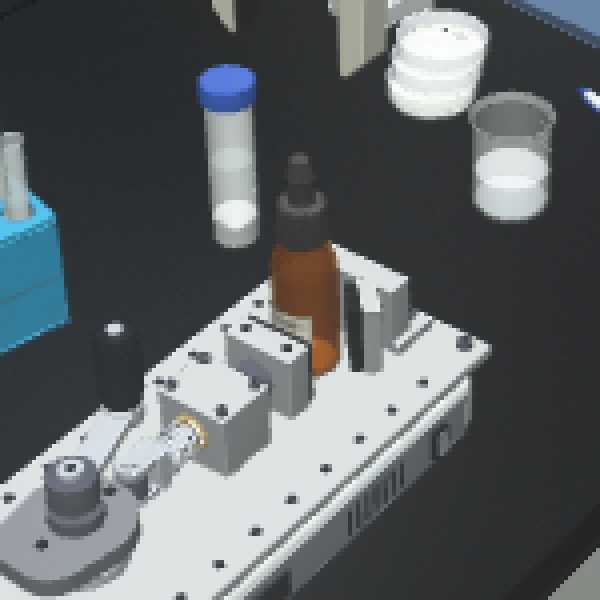

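The bottle stands upright between the jaws (crop 305,310) and the top is at 0.19. The next job is the knob at crop (115,370).

Call:
apply_moves(
  commands=[0, 2.5, 2, 0, 0, 0, 6, 0, 3.5, 0, 0, 0, 0, 6, 0, 1.5, 0, 0, 0, 0, 6, 0, 0, 0, 0, 0, 0, 6, 0, 0, 0, 0, 0, 0, 6],
)

```text
t: 12.92
tool_pos: [0.5102, 0.1528, 0.2638]
orientation: [-2.194, -2.234, 0.025]
force: [0.5, 0.9, -0.0]
opening: 0.0602
```

```bash
python3 - <<'E'
from h import *
st(); look('wrist',['crank_knob'],['crank_knob','crank_axis','nest'],'w3.png')
P,c=cloud('wrist')
bands(P,[.53,.197],.025,[.1,.11,.115,.12,.13,.14,.15,.16]); print();bands(P,[.512,.244],.025,[.1,.11,.115,.12,.13,.14,.15,.16])
q=P[(P[:,2]>.056)&(P[:,2]<.067)&(P[:,1]>-.1)&(P[:,0]>.4)&(P[:,0]<.62)]
print(cv2.minAreaRect(q[:,:2].astype('f4')*1000),q[:,1].min(),q[:,1].max())
E
```

```text
t 12.93 pos [0.5102 0.1528 0.2638] ty [ 1.     0.018 -0.019] tz [-0.019 -0.004 -1.   ] F [ 0.5  0.9 -0. ] op 0.0602 q [ 0.2  -0.05  1.59 -0.    1.62  0.18]
wrist call crank_knob 0.61 [353. 170.] [0.5338 0.1941 0.1485]
wrist call crank_knob 0.77 [351. 165.] [0.5335 0.1963 0.1301]
wrist call crank_axis 0.85 [324.  95.] [0.5119 0.2457 0.1358]
wrist call crank_axis 0.43 [328. 191.] [0.5185 0.1576 0.0018]
wrist call nest 0.72 [323. 283.] [0.5146 0.0746 0.0645]
0.100-0.110 483 x 0.515 0.5364 y 0.1967 0.2219
0.115-0.120 8 x 0.5216 0.5332 y 0.1952 0.203
0.120-0.130 24 x 0.5214 0.5386 y 0.189 0.203
0.130-0.140 23 x 0.5211 0.5319 y 0.1911 0.2028
0.140-0.150 252 x 0.5217 0.5421 y 0.1815 0.203
0.150-0.160 445 x 0.5236 0.5407 y 0.1838 0.2015

0.100-0.110 315 x 0.5027 0.5275 y 0.2194 0.2368
0.110-0.115 639 x 0.5004 0.5244 y 0.2314 0.2557
0.115-0.120 187 x 0.5067 0.5181 y 0.2372 0.2504
((514.4937744140625, 164.66030883789062), (130.3236083984375, 288.7666931152344), 1.275495171546936) 0.019036671110114606 0.3097584393399048
```

View pics/w3.png

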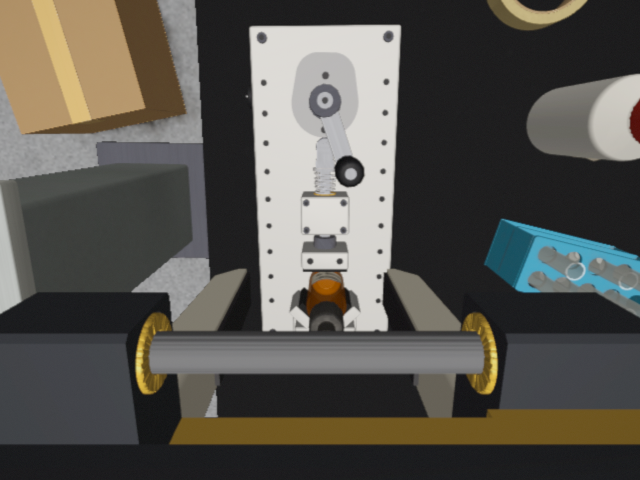

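The knob is at (350,173), world (0.532, 0.1925), with its top at 0.153. The axis is at (0.5127, 0.244), so the radius is 54.5 mm, which matches. The cam lobe points to +y (picture top, 325,60), so the flat should come after about π rad. Going onto the knob.

Call:
apply_moves(
  commands=[1.2, 2.2, 0, 0.004, -0.019, 0, 5, 1.0, 1.7, -1, 0, 0, 0, 5, 0, 0, -4, 0, 0, 0, 5, 0, 0, -2.5, 0, 0, 0, 5, 0, 0, 0, 0, 0, 0, 5],
)

```text
t: 13.85
tool_pos: [0.536, 0.1975, 0.1894]
orientation: [2.2, 2.237, 0.014]
force: [0.3, 0.8, 0.7]
opening: 0.0496
```

```bash
python3 - <<'E'
from h import *
st()
E
```

```text
t 13.85 pos [0.536  0.1975 0.1894] ty [1.    0.017 0.009] tz [ 0.009  0.004 -1.   ] F [0.3 0.8 0.7] op 0.0496 q [0.26 0.06 1.62 0.   1.45 0.25]
```

Call:
apply_moves(
  commands=[-0.4, -0.5, 0, -0.004, 0.009, 0, 5, 0, 0, -2.5, 0, 0, 0, 5, 0, 0, 0, 0, 0, 0, 5, 0, 0, 0, 0, 0, 0, 5],
)

```text
t: 14.35
tool_pos: [0.5349, 0.1935, 0.1707]
orientation: [2.199, 2.237, 0.01]
force: [0.3, -0.4, 0.1]
opening: 0.0501
```

```bash
python3 - <<'E'
from h import *
st()
E
```

```text
t 14.35 pos [0.5349 0.1935 0.1707] ty [1.    0.017 0.008] tz [ 0.008  0.001 -1.   ] F [ 0.3 -0.4  0.1] op 0.0501 q [ 0.26  0.07  1.65 -0.    1.42  0.24]
```

Call:
apply_moves(
  commands=[-0.3, -0.1, -2, 0, 0.008, 0, 5, 0, 0, -2, 0, 0, 0, 5, 0, 0, -0.7, 0, 0, 0, 5, 0, 0, 0, 0, 0, 0, 5],
)

```text
t: 14.85
tool_pos: [0.532, 0.1924, 0.1217]
orientation: [-2.202, -2.239, -0.002]
force: [-0.3, -0.7, -0.2]
opening: 0.0502
```

```bash
python3 - <<'E'
from h import *
st()
E
```

```text
t 14.85 pos [0.532  0.1924 0.1217] ty [1.    0.017 0.   ] tz [ 0.     0.002 -1.   ] F [-0.3 -0.7 -0.2] op 0.0502 q [0.26 0.1  1.7  0.   1.34 0.24]
```

Call:
apply_moves(
  commands=[0, 0, 0, 0, 0, 0, 2.5, 0, 0, 0, 0, 0, 0, 1.5, 0, 0, 0, 0, 0, 0, 1.5, 0, 0, 0, 0, 0, 0, 1.5],
  squeeze=30,
)

```text
t: 15.35
tool_pos: [0.5326, 0.1927, 0.1227]
orientation: [-2.202, -2.24, -0.004]
force: [-0.0, 0.7, -2.0]
opening: 0.0211
```

```bash
cat >> h.py <<'E'
A=np.array([.5127,.244])
def cr(n=4,step=.2,tot=None):
    s=st(); v=s['tool_pos'][:2]-A; th=np.arctan2(v[1],v[0]); f=s['force'][:2]
    tan=np.array([np.sin(th),-np.cos(th)]) # clockwise
    print('r',np.hypot(*v).round(4),'th',th.round(3),'turned',round((-1.208-th)%(2*np.pi),3),'Ftan',(f@tan).round(1),'Frad',(f@np.r_[np.cos(th),np.sin(th)]).round(1))
    p=s['tool_pos'][:2]; o=[]
    for i in range(1,n+1):
        a=th-step*i; q=A+.055*np.r_[np.cos(a),np.sin(a)]; o.append(((q-p)*100).round(2).tolist()); p=q
    print(o, 'dz',round((.1217-s['tool_pos'][2])*100,2))
E
python3 - <<'E'
from h import *
cr()
E
```

```text
t 15.35 pos [0.5326 0.1927 0.1227] ty [1.    0.017 0.002] tz [ 0.002  0.002 -1.   ] F [-0.   0.7 -2. ] op 0.0211 q [0.26 0.1  1.7  0.   1.34 0.24]
r 0.055 th -1.201 turned 6.277 Ftan -0.2 Frad -0.6
[[-1.06, -0.29], [-1.1, -0.08], [-1.09, 0.14], [-1.04, 0.36]] dz -0.1
```

Call:
apply_moves(
  commands=[-1.06, -0.29, 0, 0, 0, 0, 1.5, -1.1, -0.08, 0, 0, 0, 0, 1.5, -1.09, 0.14, 0, 0, 0, 0, 1.5, 0, 0, 0, 0, 0, 0, 1.5],
)

```text
t: 15.85
tool_pos: [0.4977, 0.1907, 0.1227]
orientation: [-2.202, -2.24, -0.006]
force: [-0.3, 2.4, -2.9]
opening: 0.0212
```

```bash
python3 - <<'E'
from h import *
cr()
E
```

```text
t 15.85 pos [0.4977 0.1907 0.1227] ty [1.    0.017 0.002] tz [ 0.002  0.003 -1.   ] F [-0.3  2.4 -2.9] op 0.0212 q [0.27 0.01 1.79 0.   1.34 0.25]
r 0.0554 th -1.845 turned 0.637 Ftan 0.9 Frad -2.2
[[-1.01, 0.44], [-0.92, 0.6], [-0.78, 0.77], [-0.62, 0.91]] dz -0.1
```

Call:
apply_moves(
  commands=[-1.0, 0.47, 0, 0, 0, 0, 1.5, -0.92, 0.6, 0, 0, 0, 0, 1.5, -0.78, 0.77, 0, 0, 0, 0, 1.5, -0.62, 0.91, 0, 0, 0, 0, 1.5, 0, 0, 0, 0, 0, 0, 1.5],
)

```text
t: 16.48
tool_pos: [0.4625, 0.2201, 0.1228]
orientation: [2.202, 2.24, 0.007]
force: [1.5, 1.6, -3.4]
opening: 0.021
```

```bash
python3 - <<'E'
from h import *
cr(step=.15)
E
```

```text
t 16.48 pos [0.4625 0.2201 0.1228] ty [1.    0.017 0.004] tz [ 0.004  0.003 -1.   ] F [ 1.5  1.6 -3.4] op 0.021 q [ 0.34 -0.05  1.85  0.    1.34  0.33]
r 0.0556 th -2.697 turned 1.489 Ftan 0.8 Frad -2.1
[[-0.24, 0.79], [-0.18, 0.8], [-0.06, 0.82], [0.07, 0.82]] dz -0.11
```

Call:
apply_moves(
  commands=[-0.24, 0.79, 0, 0, 0, 0, 1.5, -0.18, 0.8, 0, 0, 0, 0, 1.5, -0.06, 0.82, 0, 0, 0, 0, 1.5, 0, 0, 0, 0, 0, 0, 1.5],
)

```text
t: 16.98
tool_pos: [0.4572, 0.2451, 0.1227]
orientation: [2.201, 2.24, 0.004]
force: [1.4, -1.0, -0.8]
opening: 0.021
```

```bash
python3 - <<'E'
from h import *
cr(step=.15)
E
```

```text
t 16.98 pos [0.4572 0.2451 0.1227] ty [1.    0.017 0.003] tz [ 0.003  0.001 -1.   ] F [ 1.4 -1.  -0.8] op 0.021 q [ 0.39 -0.03  1.83 -0.    1.34  0.38]
r 0.0555 th 3.122 turned 1.953 Ftan -1.0 Frad -1.4
[[0.13, 0.82], [0.2, 0.8], [0.32, 0.76], [0.43, 0.71]] dz -0.1
```

Call:
apply_moves(
  commands=[0.13, 0.82, 0, 0, 0, 0, 1.5, 0.2, 0.8, 0, 0, 0, 0, 1.5, 0.32, 0.76, 0, 0, 0, 0, 1.5, 0, 0, 0, 0, 0, 0, 1.5],
)

```text
t: 17.48
tool_pos: [0.4622, 0.2668, 0.1227]
orientation: [2.202, 2.238, -0.009]
force: [-1.2, -4.8, 2.0]
opening: 0.0209
```

```bash
python3 - <<'E'
from h import *
cr(step=.15)
E
```

```text
t 17.48 pos [0.4622 0.2668 0.1227] ty [ 1.     0.016 -0.003] tz [-0.003 -0.006 -1.   ] F [-1.2 -4.8  2. ] op 0.0209 q [ 0.43  0.02  1.78 -0.    1.34  0.42]
r 0.0553 th 2.718 turned 2.357 Ftan -4.9 Frad -0.9
[[0.43, 0.71], [0.5, 0.66], [0.59, 0.57], [0.67, 0.48]] dz -0.1
```

Call:
apply_moves(
  commands=[0.43, 0.71, 0, 0, 0, 0, 1.5, 0.5, 0.66, 0, 0, 0, 0, 1.5, 0.3, 0.3, 0, 0, 0, 0, 1.5, 0, 0, 0, 0, 0, 0, 1.5],
)

```text
t: 17.98
tool_pos: [0.472, 0.2814, 0.1229]
orientation: [2.205, 2.237, -0.025]
force: [-0.1, -3.2, -0.5]
opening: 0.0215
```

```bash
python3 - <<'E'
from h import *
cr(step=.1)
E
```

```text
t 17.98 pos [0.472  0.2814 0.1229] ty [ 1.     0.015 -0.011] tz [-0.011 -0.012 -1.   ] F [-0.1 -3.2 -0.5] op 0.0215 q [ 0.45  0.08  1.72 -0.01  1.36  0.44]
r 0.0552 th 2.399 turned 2.676 Ftan -2.4 Frad -2.1
[[0.41, 0.37], [0.43, 0.34], [0.46, 0.3], [0.49, 0.25]] dz -0.12
```

Call:
apply_moves(
  commands=[0.41, 0.39, 0, 0.006, -0.006, 0, 1.5, 0.43, 0.36, 0, 0.006, -0.005, 0, 1.5, 0, 0, 0, 0, 0, 0, 1.5],
)

```text
t: 18.35
tool_pos: [0.4809, 0.2891, 0.123]
orientation: [2.206, 2.237, 0.001]
force: [3.0, -1.2, -2.0]
opening: 0.0212
```

```bash
python3 - <<'E'
from h import *
cr(step=.1)
E
```

```text
t 18.35 pos [0.4809 0.2891 0.123 ] ty [1.    0.014 0.   ] tz [ 0.  0. -1.] F [ 3.  -1.2 -2. ] op 0.0212 q [0.45 0.09 1.71 0.   1.34 0.44]
r 0.0552 th 2.186 turned 2.889 Ftan 1.8 Frad -2.7
[[0.48, 0.28], [0.49, 0.25], [0.51, 0.2], [0.53, 0.14]] dz -0.13
```

Call:
apply_moves(
  commands=[0.4, 0.2, 0, 0, 0, 0, 1.5, 0, 0, 0, 0, 0, 0, 1.5, 0, 0, 0, 0, 0, 0, 1.5],
)

```text
t: 18.73
tool_pos: [0.4855, 0.2919, 0.123]
orientation: [-2.205, -2.237, -0.003]
force: [2.7, -0.3, -1.7]
opening: 0.0211
```

```bash
python3 - <<'E'
from h import *
cr(step=.1)
E
```

```text
t 18.73 pos [0.4855 0.2919 0.123 ] ty [1.    0.014 0.001] tz [ 0.001  0.002 -1.   ] F [ 2.7 -0.3 -1.7] op 0.0211 q [0.45 0.1  1.69 0.   1.34 0.44]
r 0.0551 th 2.088 turned 2.988 Ftan 2.2 Frad -1.6
[[0.5, 0.24], [0.51, 0.2], [0.53, 0.14], [0.54, 0.09]] dz -0.13
```

Call:
apply_moves(
  commands=[0.45, 0.2, 0, 0, 0, 0, 1.5, 0, 0, 0, 0, 0, 0, 1.5, 0, 0, 0, 0, 0, 0, 1.5],
)

```text
t: 19.1
tool_pos: [0.4899, 0.2941, 0.123]
orientation: [-2.205, -2.237, -0.002]
force: [1.6, -0.8, -0.7]
opening: 0.0208
```

```bash
python3 - <<'E'
from h import *
cr(step=.1)
E
```

```text
t 19.1 pos [0.4899 0.2941 0.123 ] ty [1.    0.014 0.   ] tz [ 0.     0.002 -1.   ] F [ 1.6 -0.8 -0.7] op 0.0208 q [0.45 0.12 1.68 0.   1.34 0.44]
r 0.0551 th 1.997 turned 3.078 Ftan 1.1 Frad -1.4
[[0.51, 0.2], [0.53, 0.15], [0.54, 0.1], [0.55, 0.04]] dz -0.13
```

Call:
apply_moves(
  commands=[0.35, 0.12, 0, 0, 0, 0, 1.5, 0, 0, 0, 0, 0, 0, 1.5, 0, 0, 0, 0, 0, 0, 1.5],
)

```text
t: 19.48
tool_pos: [0.493, 0.2954, 0.123]
orientation: [-2.204, -2.236, -0.0]
force: [-0.7, -0.8, 0.8]
opening: 0.0211
```

```bash
python3 - <<'E'
from h import *
cr(step=.1)
for i in range(3): read_camera('top'); s=read_state(); print(s['force'].round(1))
E
```

```text
t 19.48 pos [0.493  0.2954 0.123 ] ty [ 1.     0.014 -0.001] tz [-0.001  0.001 -1.   ] F [-0.7 -0.8  0.8] op 0.0211 q [0.45 0.13 1.67 0.   1.35 0.43]
r 0.055 th 1.937 turned 3.138 Ftan -0.9 Frad -0.5
[[0.52, 0.17], [0.54, 0.12], [0.55, 0.06], [0.55, 0.01]] dz -0.13
[-1.2 -1.5 -0.7]
[-1.2 -0.1  0.1]
[-0.7 -1.2 -1.3]
```

The pull ahead has died out and the force just crossed zero, so we are mid-flat at about 3.12 rad. Letting go and lifting clear.

Call:
apply_moves(
  commands=[0, 0, 0, 0, 0, 0, 3.0, 0, 0, 0, 0, 0, 0, 5, 0, 0, 0, 0, 0, 0, 5, 0, 0, 3, 0, 0, 0, 5, 0, 0, 5, 0, 0, 0, 5, 0, 0, 5, 0, 0, 0, 5, 0, 0, 0, 0, 0, 0, 5, 0, 0, 0, 0, 0, 0, 5],
)

```text
t: 20.62
tool_pos: [0.4919, 0.295, 0.2555]
orientation: [-2.204, -2.236, 0.001]
force: [-0.0, 0.3, 0.1]
opening: 0.0499
```

```bash
python3 - <<'E'
from h import *
st(); look('scene',[],['bottle','jaw','crank_knob','nest'])
a,_=read_camera('scene'); look('top',[],['crank_knob','jaw','shaker']); b,_=read_camera('top')
P,c=cloud('scene'); bands(P,[.516,.074],.03,np.arange(.11,.21,.02)); bands(P,[.493,.295],.025,[.12,.13,.14,.155])
c=np.hstack([cv2.resize(a[215:365,205:355],(500,500),interpolation=3),cv2.resize(b[220:310,150:280],(300,500*300//300),interpolation=3)]); cv2.imwrite('pics/s4.png',c)
E
```

```text
t 20.62 pos [0.4919 0.295  0.2555] ty [ 1.     0.014 -0.002] tz [-0.002  0.001 -1.   ] F [-0.   0.3  0.1] op 0.0499 q [0.45 0.05 1.51 0.   1.59 0.44]
scene call bottle 0.84 [293. 302.] [0.5144 0.0797 0.0596]
scene call bottle 0.8 [375. 270.] [ 0.4808 -0.1792  0.0005]
scene call bottle 0.76 [424. 249.] [ 4.299e-01 -3.299e-01 -2.000e-04]
scene call bottle 0.67 [406. 236.] [ 0.4957 -0.3519  0.0028]
scene call crank_knob 0.74 [218. 343.] [0.4912 0.2964 0.1281]
scene call nest 0.59 [293. 299.] [0.5189 0.0736 0.0615]
top call crank_knob 0.67 [152. 271.] [0.4923 0.2968 0.131 ]
top call jaw 0.66 [243. 266.] [0.5131 0.0905 0.0824]
top call shaker 0.83 [221. 271.] [ 0.5131  0.1576 -0.0042]
top call shaker 0.63 [244. 267.] [0.5111 0.0877 0.0831]
top call shaker 0.49 [250. 267.] [0.5154 0.0746 0.061 ]
0.110-0.130 141 x 0.4983 0.5255 y 0.066 0.0955
0.130-0.150 138 x 0.5007 0.5276 y 0.0649 0.0934
0.150-0.170 143 x 0.5022 0.5316 y 0.0652 0.0917
0.170-0.190 70 x 0.5085 0.5237 y 0.0718 0.0871
0.120-0.130 60 x 0.4807 0.5007 y 0.2891 0.3089
0.130-0.140 63 x 0.4808 0.4994 y 0.2883 0.3091
0.140-0.155 129 x 0.4803 0.5013 y 0.2889 0.3088
```

View pics/s4.png

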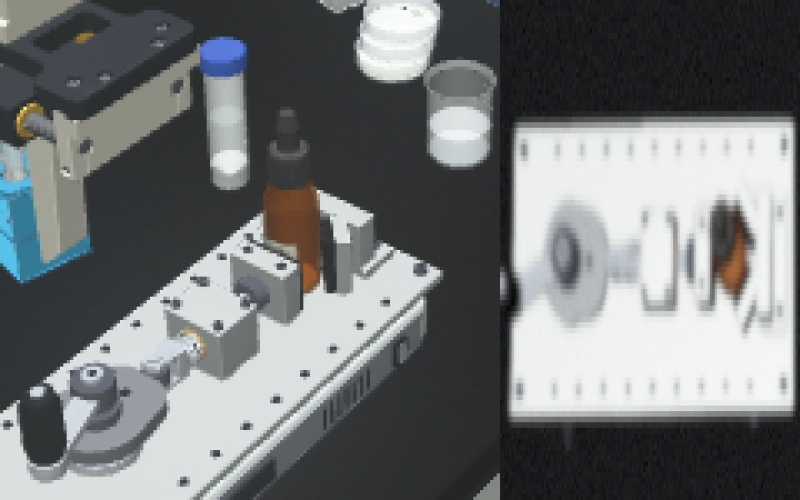

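The clamp is shut: the jaw has advanced about 8 mm onto the bottle, the bottle stands upright in the V, and the knob stayed put at (0.492, 0.297) after release. The gripper is clear with zero force, so I'm handing in.

```bash
python3 - <<'E'
from h import *
print(close_job())
E
```

```text
the job is handed in; nothing more can be done
None
```

I stood the small amber bottle on the carriage between the jaws, then turned the crank clockwise about 3.12 rad into the flat and let go. I handed the job in at about 21 s of robot time.

**Last checks after letting go:**
- **Crank:** the knob stayed at (0.492, 0.297), where I released it, for about 1 s.
- **Jaw:** it has advanced about 8 mm, by the top camera; the scene camera did not report it in that look.
- **Bottle:** it moved about 3.5 mm into the V, and its top is at about 0.19 m, so it stands upright.
- **Shaker:** its position had not changed, within the camera's accuracy.
- **Gripper:** it was clear of everything, with no force on it.

**Disagreements and limits:**
- The slope's push-back read at most about 5 N, below the "up to 10 N" in the description. The pull ahead after the crest (about 2 N) and the zero crossing did match.
- The scene camera reads about 5 mm high in y, which I allowed for.
- The fingers closed to 32.3 mm on the 34 mm bottle.

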